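# Stack and clamp a tiered lacquer-box blank in its sprung jig

### The arm

A 6-joint arm with a two-finger parallel gripper is mounted at the origin on the work surface. World frame = base frame: x ahead of the robot, y to its left, z up, the work surface at z = 0. Lengths are in m, angles in degrees, forces in N, time in s.
With the tool pointing down it reaches from about 0.275 to 0.825 m from the base axis. Payload 5.2 kg.
Tool frame: the origin (TCP) lies at the very end of the fingers, on their centre line; the grasp point (between the pads) lies 19 mm behind it; z points along the fingers, y is the line along which they close (so a half turn about z gives the same grasp; the last joint's range is limited). The gripper opens to 93 mm and grips with 3 to 60 N. Pads are 15 mm wide; open, the fingers measure 128 mm over their backs; the gripper's body (75 mm by 188 mm) begins 65 mm behind the grasp point.
Start: joints at [-79.114, 14.817, 87.949, -0, 77.235, -11.62], TCP at [0.211, -0.508, 0.219] pointing down, gripper open.
Joint ranges: [-179.93, 179.93], [-52.35, 119.4], [10.71, 147.94], [-69.91, 249.91], [12.55, 155.21], [-178.61, 178.61]. Speed limits (degrees/s): [147.25, 147.25, 180, 180, 180, 180].

### API

Orientations are given as [roll, pitch, yaw] about the fixed x, y, z axes, in that order (R = Rz(yaw) Ry(pitch) Rx(roll)).
In Python, from cell import arm, effector, monitor, viewer, workorder gives the robot as it stands. Calls block until the motion is done:
- arm.move_to(position, orientation): joint-space move of the TCP to a pose.
- arm.movel(position, speed=0.15, attitude=None, contact_N=None): straight line of the TCP; attitude=None keeps the orientation; speed is the mean speed in m/s. With contact_N (N) it stops when the force on the tool has changed by that much, and returns True; else False.
- arm.movej(angles): joint-space move.
- effector.move_gripper(opening): finger opening in m; the grip force is fixed at half the most; returns when the fingers have stopped.
- arm.hold(seconds).
- arm.ik(position, orientation): joint angles nearest the present ones, or None.
- monitor.state(): the state.
- viewer.snapshot(name): name is "side" or "top"; returns a dict with "pixels" (384x512x3 uint8, red, green, blue), "mtx" (3x3 intrinsics, pixels), "R" (3x3) and "t" (3): a world point X has camera coordinates R X + t. Camera axes: x right, y down, z forward; pixel columns grow to the right and rows downward; lengths in m; the calibration is good to about 2 mm. A picture is of the moment at which its call begins. There is no depth.
A pose or a line that the arm cannot do raises arm.MotionError and nothing moves.
- workorder.finish_job(): hands the job in; it is judged then, once.
The state is a dict: "time": time; "qpos": joint angles; "dq": joint speeds; "tau": joint torques, N m; "position": TCP position; "tool_rot": TCP orientation; "wrist_force": force on the tool from outside, world axes, zero at the start; "wrist_torque": the same for the moment, N m; "width": finger opening in m; "grasp_force": force on a finger pad.
Only numpy, scipy, OpenCV 4.12 (cv2) and the standard library are available. Lean on these libraries where they do the work, as an engineer would, in place of code of your own. Each camera call takes 0.05 s, during which the arm holds its last target. There are 200 camera calls.

### The job

Clamp up the wooden blank of a tiered lacquer box in the assembly jig: first pull the spring clamp's knob back and slip it sideways into its holding notch so that it stays back by itself. Then stack squarely between the four posts the base tray, every tier frame on the bench, and the lid on top, and only then free the knob from its notch so that the clamp closes on the whole stack and pushes it against the end stop. Leave the bowl, pot and cup where they are.

Things in the scene. Friction and masses are not known exactly. Their poses are not given: they have to be found in the camera images.
- jig: fixed assembly jig, grey base plate 124 (x) x 273 mm (y -205 to +68), 14 mm thick. Origin: on the bench below the pocket's centre; z up. Along y from + to -: end stop, pocket between four posts, sprung clamp plate, clamp housing with the knob. Posts: steel, 16 mm thick, tops 90 mm above the bench, centres x = +-38, y = -42 and +40: 60 mm clear in x; 66 mm clear in y, open there for fingers
- pocket (a point): centre of the pocket floor (top of the base plate, 14 mm above the bench), axes as the jig's. A clamped part is centred over it, its long side along the pocket's y, against the end stop. With the clamp held back, a part 100 mm long has room with its centre at y = -22 to 0 mm; lower it in near x = 0, y = -7 mm
- end_stop (a point): middle of the inner face of the aluminium end stop, at jig y = +50 mm, 52 mm above the bench; the stop is 60 wide, 12 thick, its top 90 mm above the bench
- clamp (a joint): sprung clamp (upright aluminium plate 44 wide, top 94 mm above the bench, on a rod), m: 0 = fully forward, its face 18 mm inside a 100 mm part's place; grows to at most 0.055 as the knob is pulled to the jig's -y. The spring drives it to 0: 7 N at 0, 10 N at 0.018, 17 N at 0.055. 0.018 = closed on the parts; 0.040 = held back in the notch
- knob (a joint): sideways travel of the knob, m: 0 = in the straight slot, grows to 0.022 to the jig's +x. A light spring (0.6 to 2 N) returns it to 0. It leaves 0 only with the clamp at 0.047 or more; from 0.018 on, let the clamp come forward: the stem drops behind a lip and stays (clamp 0.040, knob about 0.017). To free: pull clamp to about 0.051, knob back to 0, let go
- knob_grip (a point): middle of the brass knob, an upright block 26 (jig x) x 22 (jig y) x 42 mm high, the clamp's only handle; 21 mm below its top, 87 mm above the bench. At clamp 0, knob 0 it is at jig x = 0, y = -120 mm; it moves to -y with the clamp joint and +x with the knob joint. Axes as the jig's
- notch (a point): where the knob's stem stands when held, on the top of the steel housing with the L-shaped slot: jig x = 17, y = -160, 60 mm above the bench. The housing spans jig x -35 to +45, y -195 to -100 mm; its top is 6 mm below the knob's underside
- base: plain wooden base tray, the lowest part: 100 long (its x) x 56 wide (its y) x 20 mm high, walls 9 mm, closed floor 6 mm thick, open on top. Origin: centre of its underside, z up
- lid: plain wooden lid, the top part: plate 100 long (its x) x 56 wide (its y) x 12 mm with a handle bar on top, 60 (x) x 16 (y) x 18 mm high (30 mm over all). Origin: centre of its underside, z up
- tier1: plain wooden tier frame: a flat open rectangle, 100 long (its x) x 56 wide (its y) x 11 mm high, walls 9 mm, open through the middle. Origin: centre of its underside, z up. Two to four of the four identical frames are there (None: absent)
- tier2: plain wooden tier frame: a flat open rectangle, 100 long (its x) x 56 wide (its y) x 11 mm high, walls 9 mm, open through the middle. Origin: centre of its underside, z up. Two to four of the four identical frames are there (None: absent)
- tier3: plain wooden tier frame: a flat open rectangle, 100 long (its x) x 56 wide (its y) x 11 mm high, walls 9 mm, open through the middle. Origin: centre of its underside, z up. Two to four of the four identical frames are there (None: absent)
- tier4: plain wooden tier frame: a flat open rectangle, 100 long (its x) x 56 wide (its y) x 11 mm high, walls 9 mm, open through the middle. Origin: centre of its underside, z up. Two to four of the four identical frames are there (None: absent)
- bowl: bystander: wooden bowl of eggshells, 136 mm across, 75 mm high; origin under its centre
- pot: bystander: black lacquer pot with a stirring stick, 74 mm across, 90 mm high (stick to 150); origin under its centre
- cup: bystander: white cup, 72 mm across, 80 mm high; origin under its centre
Mind the look-alikes: they are no part of the job. What is shaped like the base but yellow is not meant.

How it is judged:
By the outcome, as a careful person would: the job done as asked, in the order asked, and still so for the second after the job is handed in, with the robot touching nothing.
Of tier1, tier2, tier3, tier4 only 2 to 4 are there at a start; the rules pass over those that are not, and their reading is None.
At some moment in a run one of base, tier1, tier2, tier3, tier4, lid may be knocked a few centimetres aside while the robot is not near it.
It also fails if it takes over 210 s, if anything falls off the work surface, if the arm or the gripper's body presses on something with over 40 N, if the wrist force passes 120 N, or if a joint passes its speed limit or range.

## Working session

There is one attempt and no reset: what is moved stays moved. The work goes in short steps, each a Python script; the robot and the scene stay as the last script left them, time stands still between calls to the robot, and variables do not carry over. Pictures are saved under pics/ and viewed, at most 14 in all, crops included, and the job is handed in when it is done.

```bash
mkdir -p pics; ls; python3 - <<'E'
from cell import *
import cv2
for n in("top","side"):
    s=viewer.snapshot(n);cv2.imwrite(f"pics/{n}0.png",cv2.resize(s["pixels"][:,:,::-1],(800,600),interpolation=cv2.INTER_CUBIC));print(s["mtx"],s["R"],s["t"])
print(monitor.state())
E
```

```text
pics
[[414.27875278   0.         244.62585031]
 [  0.         414.27875278 194.22898651]
 [  0.           0.           1.        ]] [[ 1.91321137e-04 -9.99979206e-01 -6.44600358e-03]
 [-9.96698115e-01  3.32705887e-04 -8.11957949e-02]
 [ 8.11962512e-02  6.44025409e-03 -9.96677326e-01]] [0.04595901 0.536119   1.42887031]
[[414.41278165   0.         255.45406766]
 [  0.         414.41278165 194.84994096]
 [  0.           0.           1.        ]] [[-0.92436374 -0.38149824 -0.00328169]
 [-0.19369348  0.47669203 -0.85746577]
 [ 0.32868603 -0.79197463 -0.51453055]] [0.4786697  0.13907806 1.05959251]
{'time': 0.1, 'qpos': array([-7.91143943e+01,  1.48573936e+01,  8.80032679e+01, -5.07228823e-04,
        7.72344502e+01, -1.16184499e+01]), 'dq': array([ 0.01799322,  0.01709413, -0.05904049,  0.00984307,  0.01275891,
        0.03098172]), 'tau': array([ 2.24263560e-03, -4.38212872e+01, -2.84642458e+01,  7.19454372e-02,
        3.61671508e-02, -5.41817496e-05]), 'position': array([ 0.21044824, -0.50762658,  0.21788992]), 'tool_rot': array([-1.79906738e+02, -1.86704829e-02,  2.25041529e+01]), 'wrist_force': array([ 0.31489306,  0.00867643, -0.61085989]), 'wrist_torque': array([-0.02904662,  0.04223056,  0.06457297]), 'grasp_force': 0.0, 'width': 0.09318271021028}
```

View pics/top0.png

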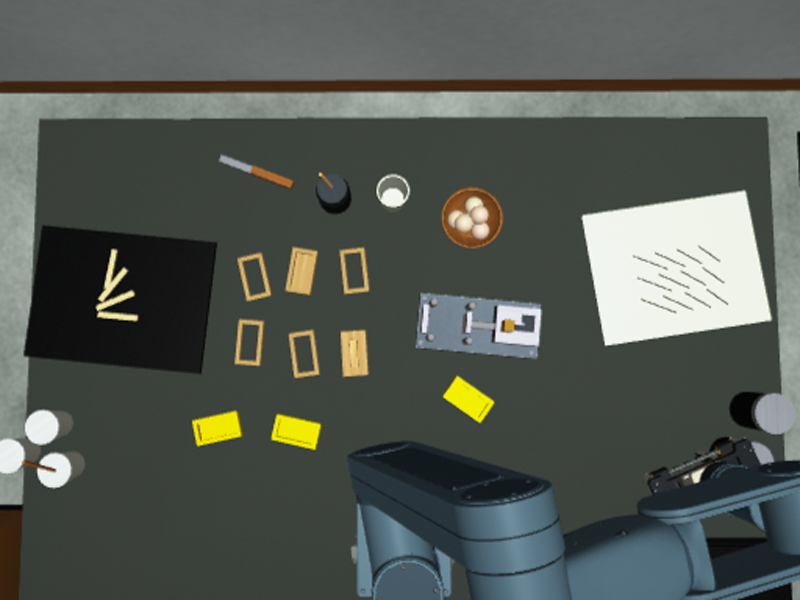

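View pics/side0.png

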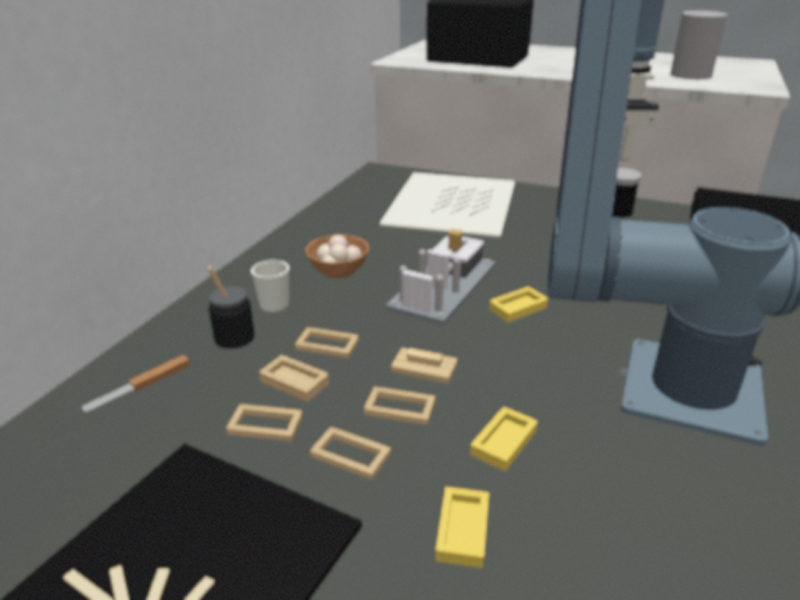

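The top view shows four frames at 800-px positions (252,276), (250,342), (304,354) and (354,271). The base is at (301,271) and the lid at (354,353). The jig runs from its end stop at (425,318) to its knob at (508,325). The yellow trays are decoys.

```bash
cat > h.py <<'E'
from cell import *
import cv2, numpy as np
def proj(s,P):
    c=np.atleast_2d(P)@s["R"].T+s["t"]; p=c@s["mtx"].T; return p[:,:2]/p[:,2:]
def unproj(s,uv,z):
    uv=np.atleast_2d(uv).astype(float); d=np.c_[uv,np.ones(len(uv))]@np.linalg.inv(s["mtx"]).T@s["R"]
    C=-s["R"].T@s["t"]; return C+d*((z-C[2])/d[:,2])[:,None]
def parts(s=None):
    """wood-coloured blobs in the top view: x,y centre (on plane z=.011), yaw of long axis deg, sizes mm, fill"""
    s=s or viewer.snapshot("top"); hsv=cv2.cvtColor(s["pixels"],cv2.COLOR_RGB2HSV)
    m=cv2.inRange(hsv,(8,60,90),(24,200,255)); out=[]
    cs,h=cv2.findContours(m,cv2.RETR_EXTERNAL,cv2.CHAIN_APPROX_NONE)
    for c in cs:
        if cv2.contourArea(c)<250: continue
        P=unproj(s,c[:,0,:],.011)[:,:2]
        (cx,cy),(w,l),a=cv2.minAreaRect((P*1000).astype(np.float32))
        if w>l: w,l,a=l,w,a-90
        if not(75<l<135 and 40<w<80): continue
        a=(a+90+90)%180-90   # long axis direction
        mm=np.zeros_like(m);cv2.drawContours(mm,[c],-1,255,-1)
        uv=c[:,0,:].mean(0)
        out.append((cx/1000,cy/1000,a,w,l,(m[mm>0]>0).mean(),*uv))
    return out
E
python3 - <<'E'
from h import *
s=viewer.snapshot("top");im=s["pixels"][:,:,::-1]
for p in parts(s):print(np.round(p,3))
cv2.imwrite("pics/jt.png",cv2.resize(im[180:232,262:350],None,fx=9,fy=9,interpolation=cv2.INTER_CUBIC))
cv2.imwrite("pics/pt.png",cv2.resize(im[153:248,146:242],None,fx=6,fy=6,interpolation=cv2.INTER_CUBIC))
s=viewer.snapshot("side");im=s["pixels"][:,:,::-1]
cv2.imwrite("pics/js.png",cv2.resize(im[140:206,244:322],None,fx=9,fy=9,interpolation=cv2.INTER_CUBIC))
E
```

```text
[4.27000e-01 1.10000e-01 3.10000e-01 5.96240e+01 1.01705e+02 1.00000e+00
 2.26391e+02 2.25690e+02]
[4.25000e-01 2.23000e-01 8.28500e+00 5.94440e+01 1.03667e+02 5.63000e-01
 1.94241e+02 2.26172e+02]
[  0.451   0.346  -3.907  59.611 103.157   0.57  159.264 218.701]
[  0.599   0.338  13.53   59.278 103.55    0.563 162.289 176.747]
[6.13000e-01 1.11000e-01 6.60000e+00 5.87770e+01 1.03886e+02 5.60000e-01
 2.26353e+02 1.72753e+02]
[  0.613   0.23   -9.273  60.091 104.47    1.    192.593 172.977]
```

View pics/jt.png

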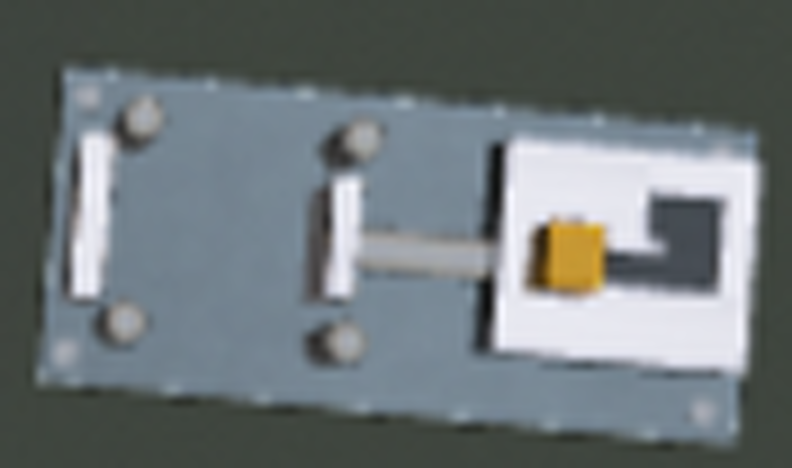

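View pics/js.png

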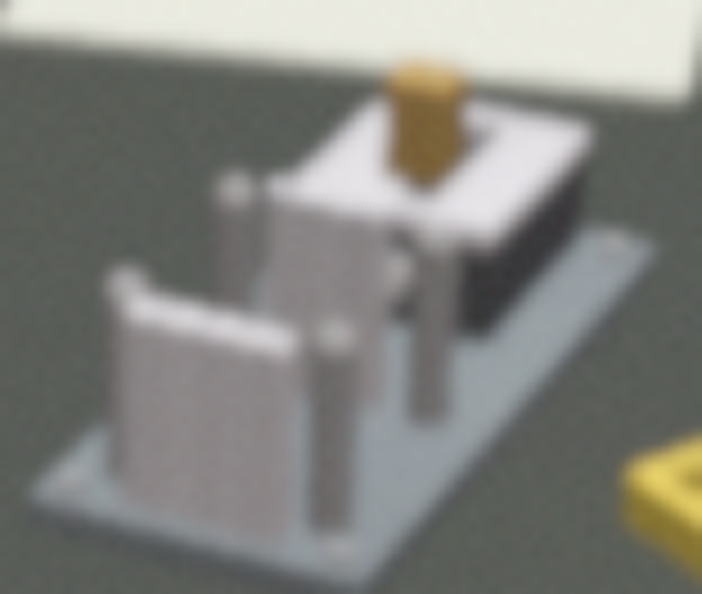

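View pics/pt.png

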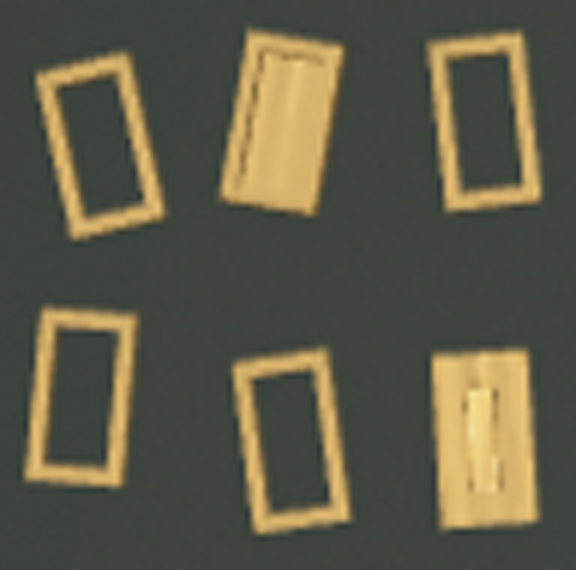

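The jig crops clearly show the plate corners, the post tops and the knob. Top crop: corners (65,70), (757,130), (737,443), (38,383). Side crop: post tops (127,280), (236,186), (336,333), (436,243). I'll fit the jig pose from these.

```bash
python3 - <<'E'
import re
t=open('h.py').read()
t=t.replace("        out.append((cx/1000","""        vu=np.argwhere(mm>0)[:,::-1]; Q=unproj(s,vu,.011)[:,:2]; cx,cy=Q.mean(0)*1000
        e,v=np.linalg.eigh(np.cov(Q.T)); a=np.degrees(np.arctan2(v[1,1],v[0,1])); a=(a+90)%180-90
        out.append((cx/1000""")
open('h.py','w').write(t)
E
python3 - <<'E'
from h import *
from scipy.optimize import least_squares
st,ss=viewer.snapshot("top"),viewer.snapshot("side")
J=np.array([[62,68,14],[62,-205,14],[-62,-205,14],[-62,68,14],[38,40,90],[38,-42,90],[-38,40,90],[-38,-42,90],[0,-120,108]])/1e3
U=np.array([[65,70],[757,130],[737,443],[38,383],[143,113],[362,136],[125,319],[346,339],[577,255]])
U=(U+.5)/9-.5+[262,180]
V=np.array([[127,280],[236,186],[336,333],[436,243],[428,75]]); V=(V+.5)/9-.5+[244,140]
def T(q,P):
    c,s=np.cos(q[2]),np.sin(q[2]);return np.c_[q[0]+c*P[:,0]-s*P[:,1],q[1]+s*P[:,0]+c*P[:,1],P[:,2]]
ft=lambda q:(proj(st,T(q,J))-U).ravel()
fs=lambda q:(proj(ss,T(q,J[4:]))-V).ravel()
q0=[.5,-.08,0]
for f in(ft,fs,lambda q:np.r_[ft(q),fs(q)]):
    r=least_squares(f,q0,loss="soft_l1",f_scale=.5);print(np.round(r.x[:2]*1e3,1),np.degrees(r.x[2]),np.round(r.fun.reshape(-1,2),2).tolist())
for p in parts(st):print(np.round(p,3))
E
```

```text
[ 495.  -100.4] -5.122789002906497 [[-0.26, -0.48], [0.24, -0.28], [-0.01, 0.19], [-0.26, -0.15], [-0.01, 0.36], [0.18, -0.02], [0.09, 0.18], [0.16, 0.16], [-0.17, -0.07]]
[494.2 -97.9] -5.4767262995309345 [[0.0, 0.32], [0.01, -0.02], [-0.12, 0.04], [0.06, -1.27], [0.05, 0.19]]
[ 494.9 -100.2] -5.166494934560541 [[-0.31, -0.47], [0.18, -0.21], [-0.1, 0.26], [-0.35, -0.14], [-0.07, 0.38], [0.12, 0.02], [0.01, 0.19], [0.08, 0.2], [-0.25, -0.01], [0.1, -0.01], [-0.04, -0.34], [0.01, -0.36], [0.02, -1.67], [-0.13, -0.16]]
[4.27000e-01 1.10000e-01 3.59100e+00 5.96240e+01 1.01628e+02 1.00000e+00
 2.26379e+02 2.25701e+02]
[4.25000e-01 2.23000e-01 7.99700e+00 5.91440e+01 1.03592e+02 5.61000e-01
 1.94230e+02 2.26161e+02]
[  0.451   0.346  -4.037  59.917 103.27    0.569 159.241 218.69 ]
[  0.599   0.338  13.617  59.278 103.55    0.563 162.289 176.747]
[6.14000e-01 1.11000e-01 6.78000e+00 5.87770e+01 1.03886e+02 5.58000e-01
 2.26353e+02 1.72753e+02]
[  0.613   0.23   -9.01   59.955 104.922   1.    192.581 172.965]
```

```bash
cat >> h.py <<'E'
JX,JY,JA=.4947,-.0995,-5.2
def jig(x,y,z):
    c,s=np.cos(np.radians(JA)),np.sin(np.radians(JA)); return [JX+(c*x-s*y)/1e3,JY+(s*x+c*y)/1e3,z]
def injig():
    p=monitor.state(); d=p["position"][:2]-[JX,JY]; c,s=np.cos(np.radians(JA)),np.sin(np.radians(JA))
    R=np.array([[c,s],[-s,c]]); f=p["wrist_force"]
    return np.round(np.r_[R@d*1e3,p["position"][2]*1e3],1),np.round(np.r_[R@f[:2],f[2]],1),round(p["width"]*1e3,1),round(p["grasp_force"],1),round(p["time"],1)
E
python3 - <<'E'
from h import *
arm.move_to(jig(0,-120,.20),[180,0,JA]); effector.move_gripper(.055)
print(arm.movel(jig(0,-120,.074),.12,contact_N=8)); print(injig())
effector.move_gripper(.0); print(injig())
E
```

```text
False
(array([   0.5, -120.3,   74.7]), array([-0.4,  0.4,  0.3]), 54.9, 0.0, 3.8)
(array([   0.3, -121.8,   74.3]), array([-1.2, -7. , -0.7]), 22.1, 30.0, 4.4)
```

```bash
python3 - <<'E'
from h import *
arm.movel(jig(0,-172,.074),.05); arm.hold(.3); print(injig())
y=-172-(172.5+injig()[0][1]); print(y)
arm.movel(jig(0,y,.074),.03); arm.hold(.3); print(injig())
arm.movel(jig(19.5,y,.074),.04); arm.hold(.3); print(injig())
E
```

```text
(array([  -0.2, -167. ,   74.1]), array([ 1.7, 14. ,  8.3]), 21.8, 30.0, 5.9)
-177.5
(array([  -0.2, -172.2,   74.1]), array([ 2.3, 15.7,  9. ]), 21.8, 30.0, 6.5)
(array([  18.4, -171.9,   74. ]), array([-1.9, 16.1, 10.3]), 21.8, 30.0, 7.5)
```

```bash
python3 - <<'E'
from h import *
arm.movel(jig(21,-177.5,.074),.04); print(injig())
arm.movel(jig(20,-160,.074),.03); arm.hold(.3); print(injig())
effector.move_gripper(.05); arm.hold(.3); print(injig())
p=monitor.state()["position"]; arm.movel([p[0],p[1],.20]); 
arm.move_to([.45,-.35,.3],[180,0,JA]); arm.hold(.2)
s=viewer.snapshot("top");im=s["pixels"][:,:,::-1]
cv2.imwrite("pics/jt2.png",cv2.resize(im[180:232,262:350],None,fx=7,fy=7,interpolation=cv2.INTER_CUBIC))
for p in parts(s):print(np.round(p[:5],3))
E
```

```text
(array([  20. , -171.9,   74.1]), array([-2. , 14.9, 11. ]), 21.7, 30.0, 7.7)
(array([  19.5, -161.7,   74.2]), array([-3.2, -4.6,  1.8]), 22.1, 30.0, 8.7)
(array([  20., -160.,   74.]), array([0.4, 0.2, 0.7]), 50.4, 0.0, 9.7)
[  0.427   0.11    3.339  59.624 101.668]
[  0.425   0.223   8.342  59.444 103.164]
[  0.451   0.346  -4.386  60.534 103.466]
[  0.599   0.338  13.734  59.737 103.57 ]
[  0.614   0.111   6.78   58.777 103.886]
[  0.613   0.23   -8.759  60.696 105.041]
```

View pics/jt2.png

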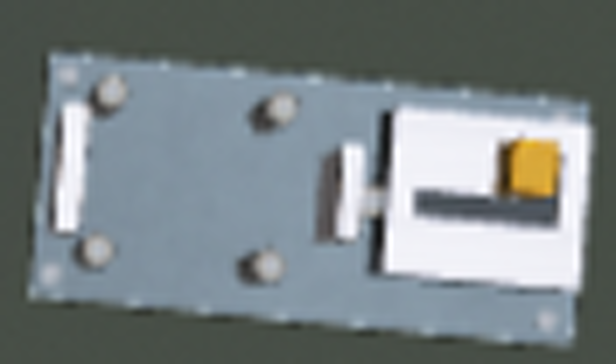

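The clamp is held back, with the knob sitting in the notch arm of the slot at (535,168). Next is the base.

```bash
sed -i 's/^JX,JY,JA=.*/JX,JY,JA=.4945,-.1013,-5.2/' h.py; cat >> h.py <<'E'
def find(xy):
    L=parts(); p=min(L,key=lambda p:np.hypot(p[0]-xy[0],p[1]-xy[1])); print(len(L),np.round(p[:6],3)); return p
def pick(xy,ztop,zt=.004):
    p=find(xy); x,y,a=p[:3]; C=np.array([.0,.0,0]);
    s=viewer.snapshot("top"); x,y,_=unproj(s,proj(s,[x,y,.011]),ztop)[0]
    effector.move_gripper(.078)
    arm.move_to([x,y,.12],[180,0,a]); print("touch",arm.movel([x,y,zt],.12,contact_N=6))
    effector.move_gripper(0); st=monitor.state(); print("grip",st["width"],st["grasp_force"],st["position"])
    z=st["position"][2]; arm.movel([x,y,.19],.2); print("lifted",monitor.state()["width"])
    return z
def lower(zrel,floor,jx=0,jy=-7,to=None):
    arm.move_to(jig(jx,jy,.17+zrel),[180,0,JA+90]); arm.hold(.2); print(injig())
    arm.movel(jig(jx,jy,floor+zrel+.012),.1,contact_N=8) and print("EARLY")
    print(injig()); c=arm.movel(jig(jx,jy,floor+zrel-.002),.03,contact_N=6); print("contact",c,injig())
def release():
    effector.move_gripper(.075); p=monitor.state()["position"]; print(injig()); arm.movel([p[0],p[1],.22],.2)
E
python3 - <<'E'
from h import *
z=pick((.613,.230),.02,.006); print(z)
lower(z,.014)
E
```

```text
6 [  0.613   0.23   -8.698  60.696 104.47    1.   ]
touch False
grip 0.05578985470439501 29.97676134109497 [0.61187978 0.22891978 0.00651576]
lifted 0.055821169233033645
0.006515758027283155
(array([  0.2,  -6.7, 176.5]), array([-0.4,  0.9, -1.1]), 55.5, 30.0, 19.4)
(array([ 0.5, -7.2, 33.1]), array([ 0.4,  0.2, -1. ]), 55.6, 30.0, 21.0)
contact True (array([ 0.1, -7. , 20.1]), array([-0.1,  0. ,  3.2]), 55.5, 30.0, 21.4)
```

```bash
python3 - <<'E'
from h import *
release()
z=pick((.614,.111),.011,.003); lower(z,.034); release()
s=viewer.snapshot("top");im=s["pixels"][:,:,::-1]
cv2.imwrite("pics/jt3.png",cv2.resize(im[180:232,262:350],None,fx=7,fy=7,interpolation=cv2.INTER_CUBIC))
s=viewer.snapshot("side");im=s["pixels"][:,:,::-1]
cv2.imwrite("pics/js3.png",cv2.resize(im[140:206,244:322],None,fx=8,fy=8,interpolation=cv2.INTER_CUBIC))
E
```

```text
(array([-0.5, -6.8, 19.9]), array([ 0.5,  0.7, -0.5]), 75.2, 0.0, 22.0)
5 [  0.614   0.111   6.898  58.671 103.886   0.557]
touch False
grip 0.05543714146929934 29.996736645698547 [0.61378401 0.11065963 0.00345723]
lifted 0.05543345653639855
(array([  0.2,  -6.7, 173.4]), array([-0.1,  0. , -1.4]), 55.9, 30.0, 29.6)
(array([ 0.5, -7.2, 50. ]), array([-0.4,  0.3, -0.2]), 55.2, 30.0, 31.0)
contact True (array([ 0.1, -7.1, 36.9]), array([-0.2, -0. ,  2.9]), 55.7, 30.0, 31.4)
(array([-0.4, -6.9, 36.8]), array([0.4, 0.4, 0.6]), 75.2, 0.0, 32.0)
```

View pics/js3.png

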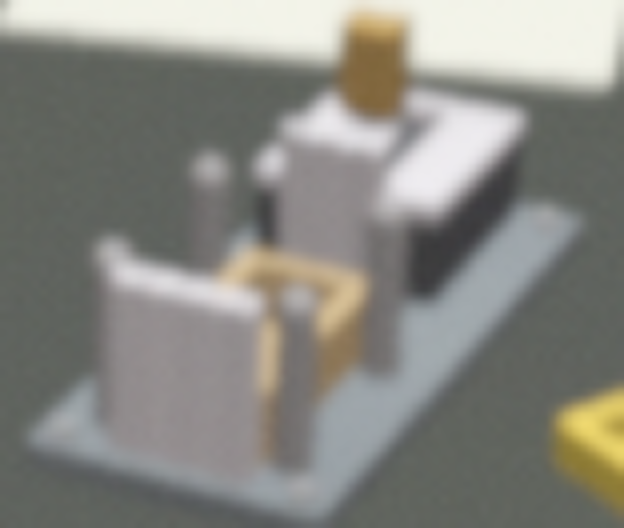

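The base and one frame are squarely between the posts, with the frame's top rim at (295,265). On to the remaining frames.

```bash
python3 - <<'E'
from h import *
for k,xy in enumerate([(.425,.223),(.599,.338),(.451,.346)]):
    z=pick(xy,.011,.003)
    w=monitor.state()["width"]; assert .053<w<.059
    lower(z,.045+.011*k)
    assert abs(injig()[0][2]-1e3*(z+.045+.011*k))<3.5
    release()
arm.hold(.1); print([np.round(p[:6],3) for p in parts()])
s=viewer.snapshot("top");im=s["pixels"][:,:,::-1]
cv2.imwrite("pics/t4.png",cv2.resize(im[153:248,146:350],None,fx=3.9,fy=3.9,interpolation=cv2.INTER_CUBIC))
E
```

```text
4 [  0.425   0.223   8.241  59.167 103.581   0.561]
touch False
grip 0.05555056999391189 30.00079482793808 [0.42527967 0.2229811  0.00337095]
lifted 0.05545564394089532
(array([  0. ,  -6.5, 173.4]), array([-0.4, -0.4, -0.1]), 55.2, 30.0, 40.0)
(array([ 0.5, -7.2, 61. ]), array([-0.2, -0.4, -0.7]), 55.2, 30.0, 41.3)
contact True (array([ 0.1, -7. , 47.9]), array([0.1, 0.2, 3.6]), 55.5, 30.0, 41.7)
(array([-0.4, -6.9, 47.6]), array([-1.1, -0.8,  0.4]), 75.2, 0.0, 42.3)
3 [  0.599   0.338  13.617  59.278 103.55    0.563]
touch False
grip 0.05535179377072857 30.000484585762024 [0.5995858  0.33792578 0.003504  ]
lifted 0.05550262206902054
(array([  0.2,  -6.5, 173.5]), array([ 0.9,  0.3, -0.9]), 55.6, 30.0, 50.1)
(array([ 0.5, -7.2, 72.1]), array([-0.2, -0.2, -1.3]), 55.7, 30.0, 51.3)
contact True (array([ 0.1, -7. , 59.1]), array([ 0.7, -0.7,  2.3]), 55.5, 30.0, 51.7)
(array([-0.4, -6.9, 59. ]), array([ 0.7, -0.9,  1.1]), 75.2, 0.0, 52.3)
2 [  0.416   0.345  -4.11   60.379 103.003   0.564]
touch False
grip 0.05568408829485909 30.000424683094025 [0.41668982 0.34498432 0.00340225]
lifted 0.05554457868522723
(array([ 1.000e-01, -6.600e+00,  1.734e+02]), array([ 0. , -0.4, -0.5]), 55.6, 30.0, 60.8)
(array([ 0.5, -7.2, 83. ]), array([-0.1,  1.2, -1.1]), 55.5, 30.0, 61.8)
contact True (array([ 0.2, -7. , 70. ]), array([-0.2, -0.1,  1.3]), 55.8, 30.0, 62.3)
(array([-0.4, -6.9, 69.9]), array([0.2, 0.7, 0.6]), 75.3, 0.0, 62.8)
[array([  0.427,   0.11 ,   3.591,  59.624, 101.628,   1.   ])]
```

View pics/t4.png

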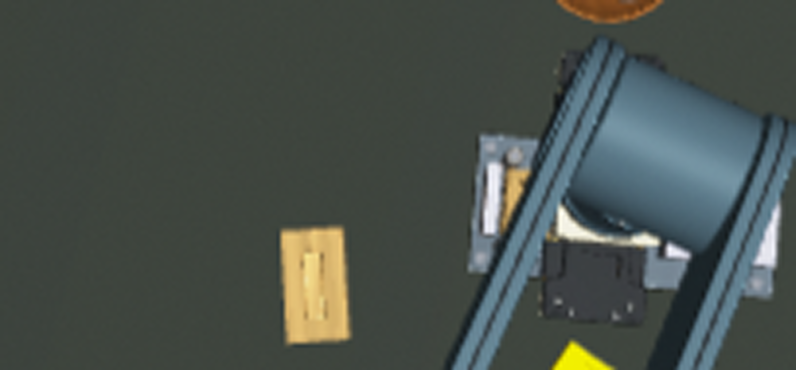

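Four frames are stacked, and the one that got knocked aside was re-found. Only the lid is left on the bench, at (315,285). Next I place the lid and photograph the result.

```bash
python3 - <<'E'
from h import *
z=pick((.427,.110),.012,.003); lower(z,.078); release()
arm.move_to([.40,-.38,.3],[180,0,JA]); arm.hold(.2)
s=viewer.snapshot("top");im=s["pixels"][:,:,::-1]
a=cv2.resize(im[180:232,262:350],None,fx=8,fy=8,interpolation=cv2.INTER_CUBIC)
s=viewer.snapshot("side");im=s["pixels"][:,:,::-1]
cv2.imwrite("pics/js5.png",cv2.resize(im[140:206,244:322],None,fx=8,fy=8,interpolation=cv2.INTER_CUBIC))
cv2.imwrite("pics/jt5.png",a)
E
```

```text
1 [  0.427   0.11    3.592  59.624 101.668   1.   ]
touch False
grip 0.05584358456929656 30.001087188720703 [0.42697305 0.10973237 0.00333243]
lifted 0.055555489007747615
(array([ -0. ,  -6.6, 173.4]), array([ 0.1,  0.3, -1.1]), 55.7, 30.0, 70.5)
(array([ 0.5, -7.2, 93.9]), array([ 0.7, -1.3, -1.1]), 55.9, 30.0, 71.4)
contact True (array([ 0.2, -7.1, 81. ]), array([-0.7,  0.4,  2.9]), 55.4, 30.0, 71.9)
(array([-0.5, -6.8, 80.7]), array([ 1.1, -0.5,  1.2]), 75.0, 0.0, 72.4)
```

View pics/js5.png

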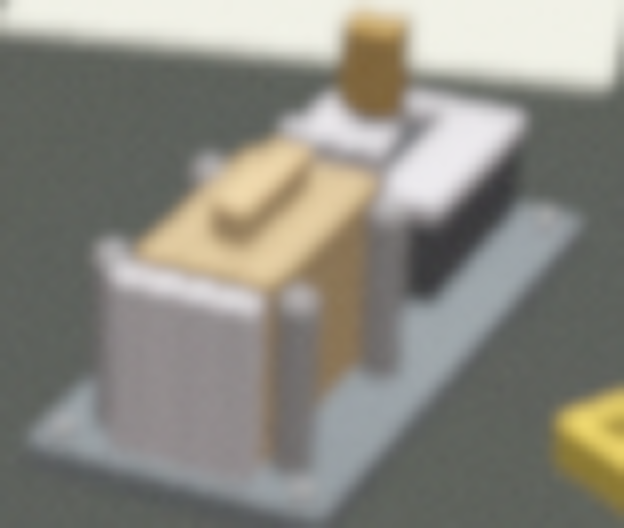

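View pics/jt5.png

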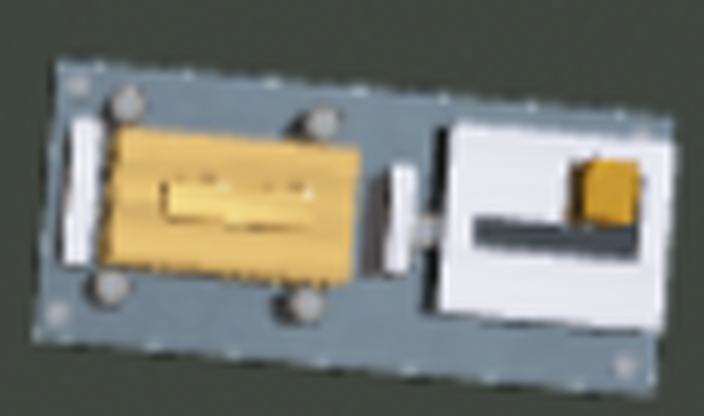

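The full stack sits square between the posts, with the lid at (235,205). Now I free the knob.

```bash
python3 - <<'E'
from h import *
arm.move_to(jig(17,-160,.20),[180,0,JA]); effector.move_gripper(.05)
print(arm.movel(jig(17,-160,.074),.12,contact_N=8))
effector.move_gripper(0); print(injig())
arm.movel(jig(17,-176,.074),.04); arm.hold(.3); p=injig();print(p)
y=-176-(171+p[0][1]); y=max(y,-179)
arm.movel(jig(17,y,.074),.03); arm.hold(.2); print(injig())
arm.movel(jig(-1,y,.074),.04); arm.hold(.3); print(injig())
arm.movel(jig(-.5,-160,.074),.04); arm.hold(.2); print(injig())
E
```

```text
False
(array([  17.1, -160. ,   74.2]), array([-0.4,  1.3,  1.6]), 21.9, 30.0, 77.9)
(array([  16. , -170.9,   74.1]), array([-1.6, 16.2, 10.5]), 21.9, 30.0, 78.7)
(array([  16. , -171. ,   74.1]), array([-1.6, 16.7, 11. ]), 22.1, 30.0, 79.2)
(array([  -1.8, -171.1,   74.1]), array([-0.2, 17.4, 10.4]), 22.4, 30.0, 80.1)
(array([  -1.3, -155.8,   74.1]), array([-0.7, 14.4,  9. ]), 21.8, 30.0, 80.8)
```

```bash
python3 - <<'E'
from h import *
arm.movel(jig(-.5,-147,.074),.03); arm.hold(.2); print(injig())
arm.movel(jig(-.5,-139,.074),.02); arm.hold(.3); print(injig())
effector.move_gripper(.045); arm.hold(.5); p=monitor.state()["position"]; print(injig())
arm.movel([p[0],p[1],.2],.15); arm.move_to([.40,-.38,.3],[180,0,JA]); arm.hold(.3)
s=viewer.snapshot("top");im=s["pixels"][:,:,::-1]
a=cv2.resize(im[180:232,262:350],None,fx=6,fy=6,interpolation=cv2.INTER_CUBIC)
s=viewer.snapshot("side");im=s["pixels"][:,:,::-1]
b=cv2.resize(im[140:206,244:322],None,fx=4,fy=4,interpolation=cv2.INTER_CUBIC)
o=np.zeros((a.shape[0]+b.shape[0],a.shape[1],3),np.uint8);o[:a.shape[0]]=a;o[a.shape[0]:,:b.shape[1]]=b
cv2.imwrite("pics/f.png",o[:600])
E
```

```text
(array([  -1.2, -143.8,   74.2]), array([-0.8, 10.9,  9.1]), 21.8, 30.0, 81.6)
(array([  -1.1, -138.4,   74.2]), array([-3.2,  4.7,  7.1]), 22.1, 30.0, 82.5)
(array([  -0.5, -139. ,   74. ]), array([1.1, 0.5, 1. ]), 45.0, 0.0, 83.6)
```

View pics/f.png

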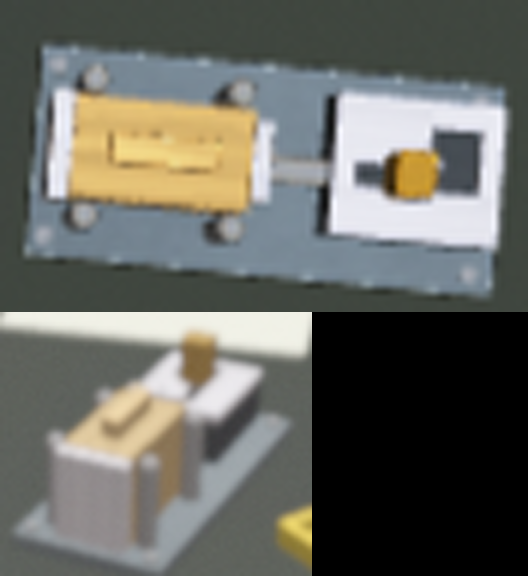

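The stack is pressed against the end stop at (65,145), with the clamp plate against it at (262,160) and the knob back in the straight slot.

```bash
python3 -c "
from cell import *
print(workorder.finish_job())"
```

```text
the job is handed in; nothing more can be done
None
```

The job is handed in: the base, all four tier frames and the lid are stacked between the posts, and the clamp is closed on the whole stack, pushing it against the end stop.

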